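# Change the worn grinding wheel on the mounting arbor

### The job

The plain grinding wheel on the square-based arbor is worn small: lift off the loose steel flange above it and swap the wheel with the full-size plain one waiting on a round-footed storage post, laying parts on the rubber mat on the way. Finish with the full-size wheel fully down on the arbor, the flange back on top of it, boss up, and the worn wheel fully down on the post the full-size one came from. The wheels chip easily, so lower them, never let one drop, and leave the cup wheel, nut, compound bar and wooden block where they are.

Things in the scene. Friction and masses are not known exactly. Their poses are not given: they have to be found in the camera images.
- arbor: Wheel-mounting arbor, fixed: dark block 90 x 90 x 22 mm, on it a round steel seat, diameter 40, its flat top 38 mm above the table, then an upright shaft, diameter 16; the last 12 mm taper to diameter 6, tip 88 mm above the table. Carries the worn wheel and on it the flange at the start. Origin: centre of the block's underside, on the shaft's axis; z up.
- post: Storage post of the full-size wheel, fixed: round dark foot, diameter 90, 10 mm high; shoulder of diameter 36, its flat top (the seat) 26 mm above the table; upright shaft, diameter 16, the last 12 mm tapered to diameter 6, tip 68 mm above the table. Origin: centre of the underside, on the shaft's axis; z up. A like post, not listed, carries the cup wheel.
- mat: Black rubber mat, fixed flat on the table, 110 mm along its x, 190 mm along its y, 4 mm thick, empty at the start: the free spot. A wheel and the flange fit on it side by side along y (say 48 mm either side of the centre). Origin: centre of its underside.
- worn_wheel: Worn plain grinding wheel, off-white ring: diameter 48, thickness 25, straight bore of diameter 22 mm (3 mm of play all round on a shaft), about 85 g. At the start flat on the arbor's seat, under the flange. Origin: on the axis in the lower face; z along the axis, up at the start.
- full_wheel: Full-size plain grinding wheel, same off-white grit: diameter 63, thickness 25, straight bore of diameter 22 mm (3 mm of play all round on a shaft), about 155 g. At the start flat on the storage post's seat. Origin: on the axis in the lower face; z along the axis, up at the start.
- flange: Loose outer flange, bright steel, about 90 g: round plate of diameter 40, 6 mm thick, with a round boss of diameter 30 on it, 26 mm high in all, bore of diameter 22 through both. Lies boss up on the worn wheel, held by gravity only; the shaft ends just below the boss's top. Pinch it by the boss, above the plate. Origin: on the axis in the plate's underside; z towards the boss.
- cup_wheel: Cup-shaped grinding wheel, off-white, hollow above, diameter 44 below and 62 at its rim, 34 mm high, on the second storage post, its underside 26 mm above the table. Not part of the job: leave it. Origin: on the axis in the underside.
- nut: Dark steel ring nut, diameter 36, 14 mm high, lying on the table. Not part of the job: leave it. Origin: centre of the underside.
- bar: Brown bar of polishing compound, 120 x 45 x 40 mm (length along its x), lying on the table. Leave it. Origin: centre of the underside.
- block: Pale wooden block, 150 x 50 x 45 mm (length along its x), lying on the table. Leave it. Origin: centre of the underside.
There are look-alikes about, which are no part of the job. There is more than one size of the mat; the one meant has the size given above.

How it is judged:
At the end, for the whole second after the job is handed in: Full-size wheel on the arbor, flange boss up on top of it, worn wheel on the post that first held the full-size one: each with its axis within 6 mm of the shaft's, its height within 4 mm of fully down, tilted less than 0.1 rad, at rest (horizontal distance between each of full_wheel, flange and arbor below 0.006 m and z of full_wheel in the frame of arbor between 0.034 and 0.042 m and angle between each of full_wheel, flange, worn_wheel's own z axis and vertical below 0.1 rad and linear speed of each of full_wheel, flange, worn_wheel below 0.02 m/s and z of flange in the frame of arbor between 0.059 and 0.067 m and horizontal distance between worn_wheel and post below 0.006 m and z of worn_wheel in the frame of post between 0.022 and 0.03 m); the robot touches nothing.
It fails at once if the worn wheel is dropped (faster than 0.6 m/s while not held, a fall of about 18 mm) (contact force between the fingers and worn_wheel below 0.05 N and linear speed of worn_wheel above 0.6 m/s).
It fails at once if the full-size wheel is dropped (faster than 0.6 m/s while not held, a fall of about 18 mm) (contact force between the fingers and full_wheel below 0.05 N and linear speed of full_wheel above 0.6 m/s).
It fails at once if the cup wheel is moved by more than 15 mm (distance of cup_wheel from where it was at the start of the episode above 0.015 m).
It fails at once if the nut, the compound bar or the wooden block is moved by more than 15 mm (distance of any of nut, bar, block from where it was at the start of the episode above 0.015 m).
It also fails if it takes over 141 s, if anything falls off the work surface, if the arm or the gripper's body presses on something with over 40 N, if the wrist force passes 120 N, or if a joint passes its speed limit or range.

### The arm

A 6-joint arm with a two-finger parallel gripper is mounted at the origin on the work surface. World frame = base frame: x ahead of the robot, y to its left, z up, the work surface at z = 0. Lengths are in m, angles in rad, forces in N, time in s.
With the tool pointing down it reaches from about 0.375 to 0.9 m from the base axis. Payload 3.1 kg.
Tool frame: the origin (TCP) lies between the finger pads; the fingertips stand manip.finger_overhang ahead of it and the grasp point (between the pads) lies 5 mm behind it (manip.finger_overhang is the distance from the TCP to the fingertips, in m); z points along the fingers, y is the line along which they close (so a half turn about z gives the same grasp; the last joint's range is limited). The gripper opens to 85 mm and grips with 20 to 120 N. Pads are 22 mm wide; open, the fingers measure 114 mm over their backs; the gripper's body (76 mm by 85 mm) begins 54 mm behind the grasp point. The pads swing forward as they close: fully open they stand 13 mm farther back than shut.
Start: joints at [-1.452, 0.527, 1.433, -0, 1.181, -0.178], TCP at [0.183, -0.597, 0.245] pointing down, gripper open.
Joint ranges: [-3.08, 3.08], [-0.75, 2.2], [0.22, 2.44], [-1.43, 4.57], [0, 2.65], [-2.85, 2.85]. Speed limits (rad/s): [2.79, 2.79, 3.14, 3.14, 3.14, 3.14].

### API

Orientations are given as a unit quaternion [x, y, z, w].
In Python, from station import manip gives the robot as it stands.
- The arm moves only by the tool drive_tool, never from a script. Its argument "plan" is a list of rows, each a list of 7 numbers: the shift along the tool's x, y, z in m, then the turn, a rotation vector about the tool's x, y, z in degrees, then the opening, from -1 (shut) to 1 (fully open). In form: [[x, y, z, wx, wy, wz, gripper], ...]. A call has 1 to 10 rows; each row shifts and turns the commanded pose from where the row before left it, along the tool's axes as they then stand; what a row does not reach is not made up. A row lasts 1/10 s, in which the tool goes at most 50 mm and 8.59 degrees, less where a joint would pass 70% of its speed; a pose out of reach is approached as far as the arm can. A call is refused whole if a number of a shift passes 0.05 or a number of a turn 8.59, either way. A call with a gripper value outside its range is refused whole. The fingers move at their own pace and stop on an object; "newtons" is the grip in N (left out, the last holds). Time passes only in rows, so rows that do not move let the fingers close. It gives the time, the measured TCP pose, the force, the opening and the grip force at its end, in the units of the state.
- manip.sense(): the state, without advancing time (a new reading comes with each control period).
- manip.snapshot(name): name is "scene" or "top" or "wrist"; returns a dict with "image" (480x640x3 uint8, red, green, blue), "z_map" (480x640 float32, m along the optical axis (not along the pixel's ray), 0 where there is no reading), "fov_y" (degrees; the focal length in pixels is half the picture's height over the tangent of half this angle, whatever the lens; pixels are square), "cx", "cy" (the principal point, pixels), "extrinsics" (4x4, takes a point from camera to world coordinates); the wrist camera has in their place "mount" (4x4, takes a point from camera to tool coordinates, whose origin is the TCP and whose axes are the flange's). Camera axes: x right, y up, looking along -z (the intrinsics and any distortion apply to the point x, -y, -z); pixel columns grow to the right and rows downward; lengths in m; the calibration is good to about 2 mm. The wrist camera is an equidistant fisheye: a pixel r from the principal point sees the ray r / f radians off the axis. A picture is of the moment at which its call begins: read the wrist's pose just before it.
- manip.sign_off(): hands the job in; it is judged then, once.
The state is a dict: "t": time; "q": joint angles; "qd": joint speeds; "tau": joint torques, N m; "tcp_pos": TCP position; "tool_rot": TCP orientation; "force": force on the tool from outside, world axes, zero at the start; "ft_torque": the same for the moment, N m; "finger_gap": opening from 0.0 (shut) to 1.0 (fully open); "gripper_force": force on a finger pad.
Only numpy, scipy, OpenCV 4.12 (cv2) and the standard library are available. Lean on these libraries where they do the work, as an engineer would, in place of code of your own. Each camera call takes 0.05 s, during which the arm holds its last target. There are 200 camera calls.

## Working session

There is one attempt and no reset: what is moved stays moved. The work goes in short steps, Python scripts to look and compute and a tool call to move; the robot and the scene stay as the last step left them, time stands still between calls to the robot, and variables do not carry over. Pictures are saved under pics/ and viewed, at most 14 in all, crops included, and the job is handed in when it is done.

Besides the shell and the picture viewer there is one more tool, called after "Emit:" as name(argument=value, ...) on one line, values as JSON. drive_tool: Moves the arm, as the interface text tells. Its arguments: {"type":"object","properties":{"plan":{"type":"array"},"newtons":{"type":"number"}},"required":["plan"]}

```bash
ls; mkdir -p pics
cat > h.py <<'E'
import numpy as np,cv2
from station import manip
def snap(n,f=None):
    s=manip.snapshot(n)
    np.savez('last_%s.npz'%n,**{k:v for k,v in s.items()})
    if f: cv2.imwrite('pics/'+f,s['image'][:,:,::-1])
    return s
def cloud(s):
    f=240/np.tan(np.radians(s['fov_y'])/2); z=s['z_map']
    v,u=np.mgrid[0:480,0:640]
    p=np.stack([(u-s['cx'])/f*z,-(v-s['cy'])/f*z,-z],-1)
    E=s['extrinsics']; w=p@E[:3,:3].T+E[:3,3]; w[z==0]=np.nan
    return w
E
python3 - <<'E'
from h import *
s=snap('top','top.png'); snap('scene','scene.png')
print({k:v for k,v in s.items() if k not in('image','z_map')})
st=manip.sense(); print(st, manip.finger_overhang)
E
```

```text
pics
{'fov_y': 51.863154704544186, 'cx': 318.74904103170485, 'cy': 246.9667845592461, 'extrinsics': array([[ 0.02966499,  0.97503719, -0.22005105,  0.19573581],
       [-0.99955135,  0.02984715, -0.0024976 ,  0.02282471],
       [ 0.00413264,  0.22002642,  0.97548516,  1.29096188],
       [ 0.        ,  0.        ,  0.        ,  1.        ]])}
{'t': 0.1, 'q': array([-1.45151535e+00,  5.28376305e-01,  1.43376236e+00, -6.91903420e-06,
        1.18139825e+00, -1.78490969e-01]), 'qd': array([ 0.00019464, -0.00237884, -0.00200574, -0.0006654 ,  0.00150321,
        0.00126661]), 'tau': array([-6.41210354e-04, -4.43305099e+01, -1.78587234e+01, -1.55698694e-04,
        3.85237421e-03, -1.57405088e-05]), 'tcp_pos': array([ 0.18332745, -0.59687078,  0.24443329]), 'tool_rot': array([ 9.88936280e-01,  1.48337752e-01,  2.55779237e-05, -9.71801078e-04]), 'force': array([-0.64289754, -0.05406932,  0.67857655]), 'ft_torque': array([ 0.02323359,  0.03064478, -0.0281233 ]), 'gripper_force': 0.0, 'finger_gap': 0.9992315987111402} 0.014
```

View pics/top.png

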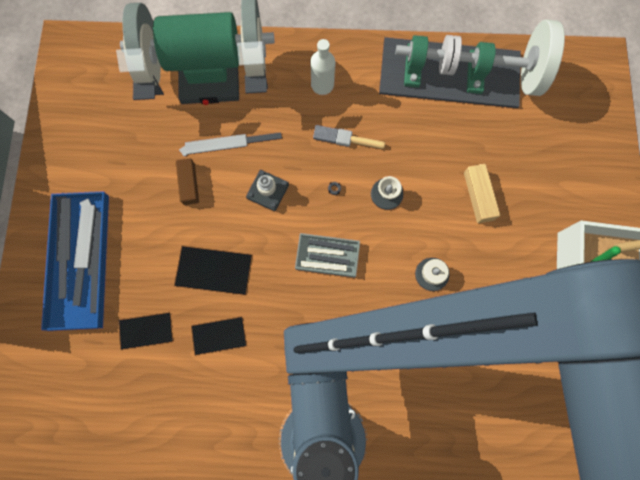

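View pics/scene.png

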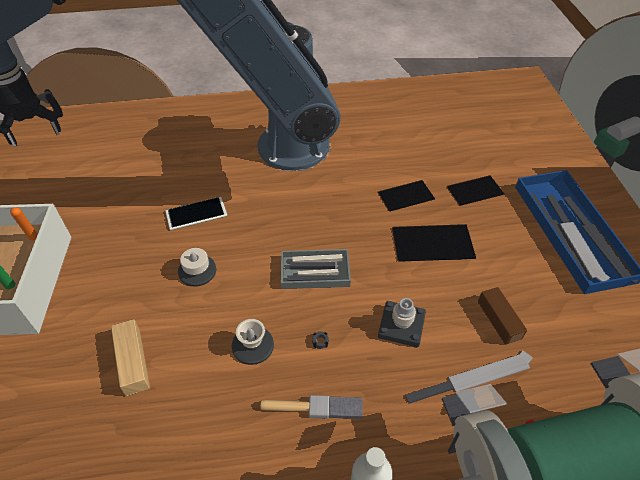

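The top view shows the arbor with worn wheel and flange at (266,190). There are two posts: (433,273) carries a solid wheel and (388,191) a hollow cup wheel. Three black mats lie at (213,270), (146,331) and (219,335), and the dark slab near the grinder is not a mat. The plain wheel at (433,273) and the largest mat fit the description. I'll measure both and confirm with a crop.

```bash
cat > m.py <<'E'
from h import *
def fitc(P):
    A=np.c_[2*P,np.ones(len(P))]; c=np.linalg.lstsq(A,(P**2).sum(1),rcond=None)[0]
    return c[:2],np.sqrt(c[2]+c[0]**2+c[1]**2)
def layer(w,c,R,z0,z1):
    with np.errstate(invalid='ignore'):
        m=(np.hypot(w[...,0]-c[0],w[...,1]-c[1])<R)&(w[...,2]>z0)&(w[...,2]<z1)
    return m
def circ(w,c,R,z0,z1):
    m=layer(w,c,R,z0,z1); P=w[m]
    if len(P)<8: return None
    (a,b),r=cv2.minEnclosingCircle(P[:,:2].astype(np.float32))
    return len(P),np.round([a,b,r],4),np.round(np.median(P[:,2]),4)
E
python3 - <<'E'
from m import *
for cam,px in (('top',dict(arbor=(266,190),post=(433,273),cup=(388,191),m1=(213,270),m2=(146,331),m3=(219,335))),('scene',dict(arbor=(403,310),post=(193,262),cup=(250,335),m1=(433,243)))):
    s=dict(np.load('last_%s.npz'%cam)); w=cloud(s); g=s['image'].max(2)
    for n,(u,v) in px.items():
        c=w[v,u]; print(cam,n,np.round(c,4))
        if n[0]=='m':
            m=layer(w,c,.14,-.005,.012)&(g<45)
            _,l,st,ce=cv2.connectedComponentsWithStats(m.astype(np.uint8)); P=w[l==l[v,u]]
            r=cv2.minAreaRect((P[:,:2]*1000).astype(np.float32)); print('  ',r,np.median(P[:,2]))
        else:
            for z0,z1 in ((.006,.014),(.018,.026),(.047,.055),(.058,.067),(.066,.074),(.084,.095)):
                print('  ',z0,circ(w,c,.06,z0,z1))
s=dict(np.load('last_top.npz'));I=s['image'][:,:,::-1]
cr=[cv2.resize(I[v-40:v+40,u-40:u+40],(260,260),interpolation=2) for u,v in((266,190),(433,273),(213,270))]
cv2.imwrite('pics/crop.png',np.hstack(cr))
E
```

```text
top arbor [0.6225 0.1689 0.0596]
   0.006 (41, array([0.629 , 0.1715, 0.0588]), np.float64(0.0096))
   0.018 (554, array([0.6337, 0.1729, 0.0569]), np.float64(0.0218))
   0.047 (15, array([0.6271, 0.1687, 0.0198]), np.float64(0.0502))
   0.058 (95, array([0.6401, 0.1716, 0.0243]), np.float64(0.0638))
   0.066 (67, array([0.6388, 0.1708, 0.0229]), np.float64(0.0691))
   0.084 (61, array([0.6391, 0.1709, 0.015 ]), np.float64(0.0889))
top post [ 0.4178 -0.2688  0.0432]
   0.006 (313, array([ 0.428 , -0.2707,  0.0543]), np.float64(0.0094))
   0.018 None
   0.047 (380, array([ 0.4237, -0.2735,  0.0318]), np.float64(0.0507))
   0.058 (19, array([ 0.4128, -0.2764,  0.0183]), np.float64(0.0603))
   0.066 None
   0.084 None
top cup [ 0.636  -0.1539  0.0416]
   0.006 (351, array([ 0.6299, -0.1503,  0.0533]), np.float64(0.0093))
   0.018 (9, array([ 0.6374, -0.1508,  0.0145]), np.float64(0.0242))
   0.047 (75, array([ 0.6467, -0.1561,  0.0286]), np.float64(0.051))
   0.058 (135, array([ 0.6425, -0.155 ,  0.0307]), np.float64(0.0601))
   0.066 None
   0.084 None
top m1 [0.4155 0.3041 0.0016]
   
[... 1023 characters left out ...]
39, -0.2744,  0.0336]), np.float64(0.0513))
   0.058 (25, array([ 0.4243, -0.2745,  0.0076]), np.float64(0.0627))
   0.066 None
   0.084 None
scene cup [ 0.6493 -0.156   0.0555]
   0.006 (704, array([ 0.6446, -0.1561,  0.0455]), np.float64(0.01))
   0.018 (16, array([ 0.6468, -0.1562,  0.016 ]), np.float64(0.0228))
   0.047 (116, array([ 0.6431, -0.1587,  0.0289]), np.float64(0.0511))
   0.058 (248, array([ 0.6423, -0.1561,  0.0314]), np.float64(0.0606))
   0.066 (10, array([ 0.6449, -0.1554,  0.0035]), np.float64(0.0689))
   0.084 None
scene m1 [0.4222 0.3027 0.006 ]
   ((416.9912414550781, 303.6242370605469), (190.37745666503906, 115.32200622558594), 85.04601287841797) 0.004383593405286157
```

View pics/crop.png

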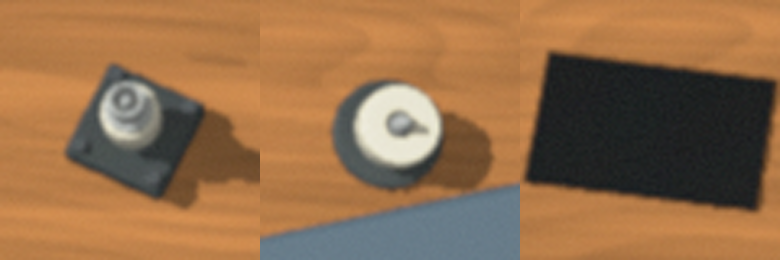

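The crop confirms the three targets: arbor with flange, a plain solid wheel with the shaft through it, and the large mat (about 190 x 110). First I turn the tool so that tool x = world +y, tool y = world +x and tool z = down.

Emit:
drive_tool(plan=[[0,0,0,0,0,-7.3,1],[0,0,0,0,0,-7.3,1],[0,0,0,0,0,-7.3,1],[0,0,0,0,0,-7.3,1],[0,0,0,0,0,-7.3,1],[0,0,0,0,0,-7.3,1],[0,0,0,0,0,-7.3,1],[0,0,0,0,0,-7.3,1],[0,0,0,0,0,-7.3,1],[0,0,0,0,0,-7.3,1]], newtons=40)

```text
t: 1.1
tcp_pos: [0.1833, -0.5971, 0.2447]
tool_rot: [0.705, 0.709, 0.0, -0.001]
force: [0.1, -0.4, 0.6]
finger_gap: 1.0
gripper_force: 0.0
```

Emit:
drive_tool(plan=[[0.04,0.023,0,0,0,0,1],[0.04,0.023,0,0,0,0,1],[0.04,0.023,0,0,0,0,1],[0.04,0.023,0,0,0,0,1],[0.04,0.023,0,0,0,0,1],[0.04,0.023,0,0,0,0,1],[0.04,0.023,0,0,0,0,1],[0.04,0.023,0,0,0,0,1],[0.04,0.023,0,0,0,0,1],[0.04,0.023,0,0,0,0,1]])

```text
t: 2.1
tcp_pos: [0.4134, -0.1954, 0.2452]
tool_rot: [0.707, 0.707, 0.0, -0.0]
force: [1.1, 0.3, 1.1]
finger_gap: 0.997
gripper_force: 0.0
```

Emit:
drive_tool(plan=[[0.04,0.023,0,0,0,0,1],[0.04,0.023,0,0,0,0,1],[0.04,0.023,0,0,0,0,1],[0.04,0.023,0,0,0,0,1],[0.04,0.023,0,0,0,0,1],[0.04,0.023,0,0,0,0,1],[0.04,0.023,0,0,0,0,1],[0.04,0.023,0,0,0,0,1],[0,0,0,0,0,0,1],[0,0,0,0,0,0,1]])

```text
t: 3.1
tcp_pos: [0.5962, 0.1239, 0.2445]
tool_rot: [0.706, 0.708, -0.001, -0.0]
force: [-0.3, -0.2, -0.2]
finger_gap: 1.0
gripper_force: 0.0
```

Run:
```python
from m import *
st=manip.sense(); np.set_printoptions(precision=4,suppress=True); print(st['tcp_pos'],st['tool_rot'])
s=snap('wrist','w1.png'); print({k:v for k,v in s.items() if k not in('image','z_map')})
s=snap('top'); w=cloud(s)
print(circ(w,(.424,-.274),.05,.047,.055),circ(w,(.424,-.274),.03,.058,.07))
```

```text
[0.5962 0.1239 0.2445] [ 0.7058  0.7084 -0.0008 -0.0004]
{'fov_y': 65.70646984690485, 'cx': 317.12133456471, 'cy': 238.0216627998905, 'mount': array([[ 0.0001,  0.9615,  0.2748,  0.0696],
       [ 1.    , -0.0003,  0.0007,  0.0007],
       [ 0.0007,  0.2748, -0.9615, -0.1294],
       [ 0.    ,  0.    ,  0.    ,  1.    ]])}
(371, array([ 0.4237, -0.2731,  0.0319]), np.float64(0.0503)) (23, array([ 0.4235, -0.2735,  0.0073]), np.float64(0.0628))
```

View pics/w1.png

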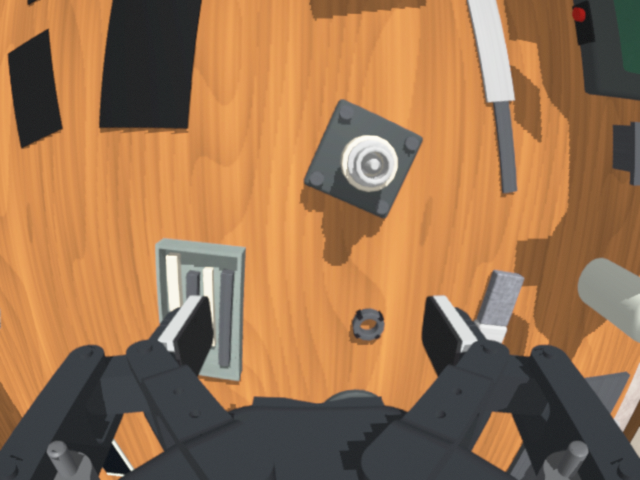

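The wrist view shows the flange and shaft tip at (374,163) on the square arbor, with the fingers clear. Next I measure with wrist depth.

```bash
cat >> m.py <<'E'
from scipy.spatial.transform import Rotation as R
def wcloud(f=None):
    st=manip.sense(); s=snap('wrist',f)
    fo=240/np.tan(np.radians(s['fov_y'])/2); z=s['z_map']
    v,u=np.mgrid[0:480,0:640]; x=u-s['cx']; y=v-s['cy']; r=np.hypot(x,y)+1e-9; th=r/fo
    t=np.tan(th); p=np.stack([x/r*t*z,-y/r*t*z,-z],-1)
    M=s['mount']; p=p@M[:3,:3].T+M[:3,3]
    w=R.from_quat(st['tool_rot']).apply(p.reshape(-1,3)).reshape(p.shape)+st['tcp_pos']
    w[z==0]=np.nan; return w,s
E
python3 - <<'E'
from m import *
w,s=wcloud()
for z in ((.018,.026),(.058,.0665),(.067,.074),(.0855,.094)): print(z,circ(w,(.64,.1705),.065 if z[0]<.03 else .045,*z))
m=layer(w,(.64,.1705),.065,.018,.026); r=cv2.minAreaRect((w[m][:,:2]*1000).astype(np.float32)); print(r)
E
```

```text
(0.018, 0.026) (5411, array([0.6402, 0.1706, 0.0616]), np.float64(0.0226))
(0.058, 0.0665) (742, array([0.6401, 0.1698, 0.0242]), np.float64(0.0635))
(0.067, 0.074) (616, array([0.6405, 0.1704, 0.0202]), np.float64(0.0696))
(0.0855, 0.094) (648, array([0.64  , 0.1704, 0.015 ]), np.float64(0.0894))
((639.8829956054688, 170.2779083251953), (90.93610382080078, 90.16170501708984), 66.58845520019531)
```

Emit:
drive_tool(plan=[[0.0465,0.0438,0,0,0,0,1],[0,0,0.05,0,0,0,0.2],[0,0,0.05,0,0,0,0.2],[0,0,0.02,0,0,0,0.2],[0,0,0.015,0,0,0,0.2],[0,0,0.01,0,0,0,0.2],[0,0,0.007,0,0,0,0.2],[0,0,0,0,0,0,0.2],[0,0,0,0,0,0,0.2]])

```text
t: 4.15
tcp_pos: [0.6317, 0.1594, 0.0945]
tool_rot: [0.707, 0.707, 0.001, 0.001]
force: [0.1, -0.1, 1.4]
finger_gap: 0.601
gripper_force: 0.0
```

Run:
```python
from m import *
print(manip.finger_overhang,manip.sense()['tcp_pos'],manip.sense()['finger_gap']); snap('wrist','w2.png')
```

```text
0.014 [0.63170074 0.15936373 0.09450669] 0.6014009027304299
```

View pics/w2.png

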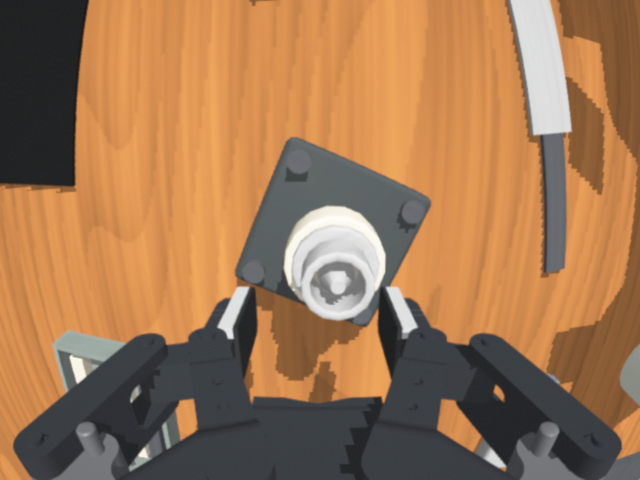

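The boss at (338,285) stands between the pads but ahead of them. The first row was capped at 50 mm overall, so I correct that and then close.

Emit:
drive_tool(plan=[[0.011,0.0083,0,0,0,0,0.2],[0,0,0,0,0,0,0.2],[0,0,0.004,0,0,0,0.2],[0,0,0.003,0,0,0,0.2],[0,0,0,0,0,0,0.2],[0,0,0,0,0,0,0.2]])

```text
t: 4.8
tcp_pos: [0.6388, 0.1703, 0.0859]
tool_rot: [0.707, 0.707, -0.0, -0.0]
force: [-0.3, -0.9, 0.0]
finger_gap: 0.6
gripper_force: 0.0
```

Emit:
drive_tool(plan=[[0,0,0,0,0,0,-0.3],[0,0,0,0,0,0,-0.4],[0,0,0,0,0,0,-0.5],[0,0,0,0,0,0,-1],[0,0,0,0,0,0,-1],[0,0,0,0,0,0,-1],[0,0,0,0,0,0,-1]], newtons=30)

```text
t: 5.5
tcp_pos: [0.6393, 0.1703, 0.0865]
tool_rot: [0.707, 0.708, 0.0, 0.0]
force: [-0.5, -1.0, 2.9]
finger_gap: 0.341
gripper_force: 29.8
```

Emit:
drive_tool(plan=[[0,0,-0.01,0,0,0,-1],[0,0,-0.02,0,0,0,-1],[0,0,-0.03,0,0,0,-1],[0,0,-0.03,0,0,0,-1],[0.03,-0.0365,0,0,0,0,-1],[0.03,-0.0365,0,0,0,0,-1],[0.03,-0.0365,0,0,0,0,-1],[0.03,-0.0365,0,0,0,0,-1],[0.03,-0.0365,0,0,0,0,-1],[0.03,-0.0365,0,0,0,0,-1]])

```text
t: 6.5
tcp_pos: [0.4183, 0.3512, 0.1767]
tool_rot: [0.707, 0.707, 0.0, -0.0]
force: [-0.1, 1.2, -0.5]
finger_gap: 0.341
gripper_force: 29.9
```

Run:
```python
from m import *
w,s=wcloud('w3.png'); st=manip.sense(); print(st['tcp_pos'],st['finger_gap'],st['gripper_force'])
s=snap('top'); w=cloud(s)
print(circ(w,(.64,.1704),.04,.058,.067))
```

```text
[0.41085362 0.35441684 0.17640168] 0.3407206717158506 29.91424849256873
(193, array([0.6401, 0.1716, 0.0246]), np.float64(0.0624))
```

View pics/w3.png

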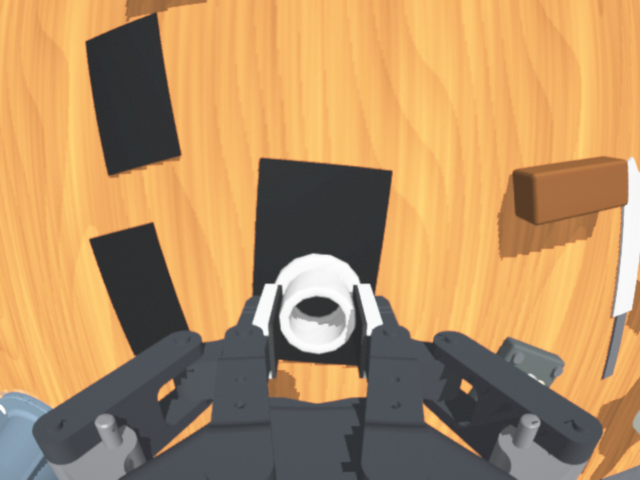

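The flange is held boss up at (320,305) over the mat. The worn wheel stayed on the arbor. I lower the flange now.

Emit:
drive_tool(plan=[[0,0.005,0,0,0,0,-1],[0,0,0.04,0,0,0,-1],[0,0,0.04,0,0,0,-1],[0,0,0.03,0,0,0,-1],[0,0,0.02,0,0,0,-1],[0,0,0.01,0,0,0,-1],[0,0,0.004,0,0,0,-1],[0,0,0,0,0,0,-1],[0,0,0,0,0,0,-1],[0,0,0,0,0,0,-1]])

```text
t: 7.6
tcp_pos: [0.4258, 0.3506, 0.0335]
tool_rot: [0.707, 0.707, 0.001, 0.0]
force: [-0.3, 0.6, -0.7]
finger_gap: 0.339
gripper_force: 29.9
```

Emit:
drive_tool(plan=[[0,0,0.003,0,0,0,-1],[0,0,0.0025,0,0,0,-1],[0,0,0,0,0,0,-1],[0,0,0,0,0,0,-1],[0,0,0,0,0,0,-0.2],[0,0,0,0,0,0,-0.1],[0,0,0,0,0,0,0.1]])

```text
t: 8.3
tcp_pos: [0.4248, 0.3501, 0.0266]
tool_rot: [0.707, 0.708, -0.0, -0.0]
force: [-0.9, -0.3, -0.1]
finger_gap: 0.553
gripper_force: 0.0
```

Emit:
drive_tool(plan=[[0,0,-0.01,0,0,0,0.1],[0,0,-0.03,0,0,0,0.3],[0,0,-0.04,0,0,0,0.5],[0,0,-0.05,0,0,0,1],[0,0,0,0,0,0,1],[0,0,0,0,0,0,1]])

```text
t: 8.9
tcp_pos: [0.4256, 0.3506, 0.1588]
tool_rot: [0.707, 0.708, 0.002, 0.001]
force: [-0.6, -0.1, -0.6]
finger_gap: 1.0
gripper_force: 0.0
```

Run:
```python
from m import *
w,s=wcloud(); st=manip.sense(); print(st['tcp_pos'],st['finger_gap'])
for z in ((.0075,.013),(.025,.034)): print(circ(w,(.4258,.3506),.025,*z))
P=w[layer(w,(.4258,.3506),.017,.026,.034)]; print(np.linalg.lstsq(np.c_[P[:,:2],np.ones(len(P))],P[:,2],rcond=None)[0])
```

```text
[0.42461816 0.35003961 0.1572615 ] 1.0022386076279255
(695, array([0.4256, 0.3507, 0.0205]), np.float64(0.0104))
(681, array([0.4257, 0.3507, 0.0151]), np.float64(0.0304))
[ 0.00227808 -0.00498476  0.03101664]
```

Emit:
drive_tool(plan=[[-0.03,0.036,0,0,0,0,1],[-0.03,0.036,0,0,0,0,1],[-0.03,0.036,0,0,0,0,1],[-0.03,0.036,0,0,0,0,1],[-0.03,0.036,0,0,0,0,1],[-0.03,0.036,0,0,0,0,1],[0,0,0,0,0,0,1],[0,0,0,0,0,0,1],[0,0,0,0,0,0,1],[0,0,0,0,0,0,1]])

```text
t: 9.95
tcp_pos: [0.6393, 0.1716, 0.1559]
tool_rot: [0.706, 0.708, -0.001, -0.001]
force: [-0.2, 0.2, 0.1]
finger_gap: 0.999
gripper_force: 0.0
```

Run:
```python
from m import *
w,s=wcloud(); st=manip.sense(); print(st['tcp_pos'])
for z in ((.058,.067),(.078,.093)): print(circ(w,(.64,.1704),.035,*z))
```

```text
[0.63963514 0.17166433 0.15628258]
(3462, array([0.6404, 0.1698, 0.0243]), np.float64(0.0637))
(450, array([0.6407, 0.1699, 0.0072]), np.float64(0.0834))
```

Emit:
drive_tool(plan=[[-0.0015,0.0007,0,0,0,0,1],[0,0,0.04,0,0,0,1],[0,0,0.03,0,0,0,1],[0,0,0.02,0,0,0,1],[0,0,0.01,0,0,0,0.7],[0,0,0.003,0,0,0,0.4],[0,0,0,0,0,0,0.3],[0,0,0,0,0,0,0.3]])

```text
t: 10.8
tcp_pos: [0.6428, 0.1692, 0.0552]
tool_rot: [0.707, 0.708, 0.001, 0.001]
force: [-0.8, 0.3, 0.4]
finger_gap: 0.649
gripper_force: 0.0
```

Emit:
drive_tool(plan=[[0,0,0,0,0,0,0.2],[0,0,0,0,0,0,0.1],[0,0,0,0,0,0,0],[0,0,0,0,0,0,-0.5],[0,0,0,0,0,0,-1],[0,0,0,0,0,0,-1],[0,0,0,0,0,0,-1]], newtons=40)

```text
t: 11.5
tcp_pos: [0.6426, 0.169, 0.0551]
tool_rot: [0.707, 0.707, 0.001, 0.001]
force: [-0.9, -0.5, 5.6]
finger_gap: 0.541
gripper_force: 42.1
```

Emit:
drive_tool(plan=[[0,0,-0.005,0,0,0,-1],[0,0,-0.015,0,0,0,-1],[0,0,-0.03,0,0,0,-1],[0,0,-0.03,0,0,0,-1],[0,0,-0.015,0,0,0,-1],[0,0,0,0,0,0,-1]])

```text
t: 12.1
tcp_pos: [0.6437, 0.1692, 0.152]
tool_rot: [0.707, 0.708, 0.002, 0.002]
force: [0.5, -0.3, -0.6]
finger_gap: 0.539
gripper_force: 41.5
```

Emit:
drive_tool(plan=[[0.008,-0.02,0,0,0,0,-1],[0.013,-0.035,0,0,0,0,-1],[0.013,-0.035,0,0,0,0,-1],[0.013,-0.035,0,0,0,0,-1],[0.013,-0.035,0,0,0,0,-1],[0.013,-0.035,0,0,0,0,-1],[0.008,-0.02,0,0,0,0,-1],[0.004,-0.01,0,0,0,0,-1],[0,0,0,0,0,0,-1],[0,0,0,0,0,0,-1]])

```text
t: 13.1
tcp_pos: [0.418, 0.2537, 0.1486]
tool_rot: [0.707, 0.708, 0.0, 0.0]
force: [1.1, 1.1, -0.6]
finger_gap: 0.54
gripper_force: 41.5
```

Run:
```python
from m import *
w,s=wcloud('w4.png'); st=manip.sense(); print(st['tcp_pos'],st['finger_gap'],st['gripper_force'])
c=st['tcp_pos'];z=c[2]
for d in (0,.004,.008,.012): print(d,circ(w,c,.035,z+d-.002,z+d+.002))
```

```text
[0.41849609 0.25360418 0.14872233] 0.5381349489634288 41.48914525983855
0 (912, array([0.4185, 0.2603, 0.0344]), np.float64(0.1487))
0.004 (965, array([0.4186, 0.2607, 0.0342]), np.float64(0.1528))
0.008 (9053, array([0.4184, 0.2603, 0.0343]), np.float64(0.1572))
0.012 (520, array([0.4185, 0.2604, 0.0344]), np.float64(0.1605))
```

View pics/w4.png

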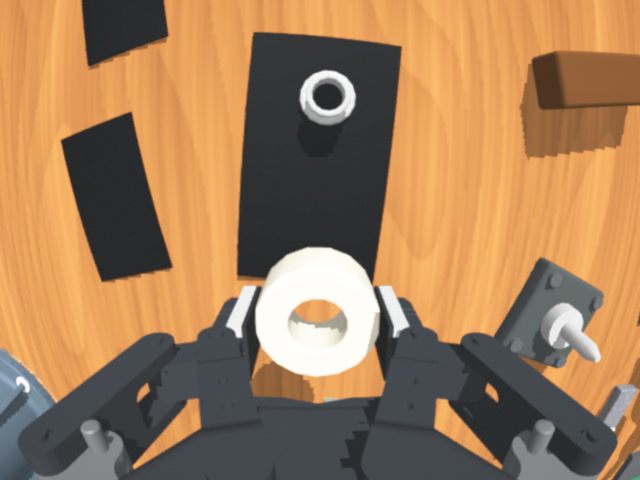

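The worn wheel is held level at (317,310), and the flange sits on the mat at (327,97). I lower the wheel.

Emit:
drive_tool(plan=[[0,0,0.03,0,0,0,-1],[0,0,0.04,0,0,0,-1],[0,0,0.03,0,0,0,-1],[0,0,0.015,0,0,0,-1],[0,0,0.005,0,0,0,-1],[0,0,0,0,0,0,-1],[0,0,0,0,0,0,-1],[0,0,0,0,0,0,-1]])

```text
t: 13.95
tcp_pos: [0.4178, 0.2539, 0.0298]
tool_rot: [0.707, 0.707, 0.001, 0.001]
force: [0.3, 0.0, -1.2]
finger_gap: 0.533
gripper_force: 41.5
```

Emit:
drive_tool(plan=[[0,0,0.004,0,0,0,-1],[0,0,0.003,0,0,0,-1],[0,0,0.0015,0,0,0,-1],[0,0,0,0,0,0,-1],[0,0,0,0,0,0,-1]])

```text
t: 14.45
tcp_pos: [0.4169, 0.2538, 0.021]
tool_rot: [0.707, 0.708, 0.0, 0.0]
force: [-0.7, -0.7, 6.5]
finger_gap: 0.541
gripper_force: 42.2
```

Emit:
drive_tool(plan=[[0,0,0,0,0,0,0.2],[0,0,0,0,0,0,0.35],[0,0,0,0,0,0,0.5],[0,0,0,0,0,0,0.7],[0,0,-0.02,0,0,0,1],[0,0,-0.04,0,0,0,1],[0,0,-0.04,0,0,0,1],[0,0,-0.03,0,0,0,1],[-0.024,0,0,0,0,0,1],[-0.04,0,0,0,0,0,1]])

```text
t: 15.45
tcp_pos: [0.418, 0.1906, 0.1517]
tool_rot: [0.705, 0.709, 0.002, 0.001]
force: [-0.7, -0.9, 0.2]
finger_gap: 0.998
gripper_force: 0.0
```

Emit:
drive_tool(plan=[[-0.045,0,0,0,0,0,1],[-0.045,0,0,0,0,0,1],[-0.045,0,0,0,0,0,1],[-0.045,0,0,0,0,0,1],[-0.045,0,0,0,0,0,1],[-0.045,0,0,0,0,0,1],[-0.045,0,0,0,0,0,1],[-0.045,0,0,0,0,0,1],[-0.03,0,0,0,0,0,1],[-0.03,0.006,0,0,0,0,1]])

```text
t: 16.45
tcp_pos: [0.4222, -0.2317, 0.1501]
tool_rot: [0.707, 0.707, -0.0, -0.001]
force: [-0.4, -0.2, -0.4]
finger_gap: 1.0
gripper_force: 0.0
```

Emit:
drive_tool(plan=[[-0.02,0,0,0,0,0,1],[0,0,0,0,0,0,1],[0,0,0,0,0,0,1],[0,0,0,0,0,0,1],[0,0,0,0,0,0,1]])

```text
t: 16.95
tcp_pos: [0.4229, -0.2487, 0.1502]
tool_rot: [0.706, 0.708, 0.0, -0.001]
force: [-0.1, 0.0, -0.7]
finger_gap: 1.001
gripper_force: 0.0
```

Run:
```python
from m import *
w,s=wcloud('w5.png'); st=manip.sense(); print(st['tcp_pos'])
for z in ((.047,.055),(.057,.073),(.008,.0125)): print(circ(w,(.424,-.2735),.055,*z))
s=snap('top'); w=cloud(s)
print(circ(w,(.417,.254),.04,.026,.033))
```

```text
[ 0.42311183 -0.24894606  0.15027845]
(5692, array([ 0.4241, -0.2758,  0.0319]), np.float64(0.0517))
(406, array([ 0.4243, -0.2764,  0.0076]), np.float64(0.0627))
(3357, array([ 0.4242, -0.276 ,  0.0452]), np.float64(0.0104))
(170, array([0.417 , 0.2566, 0.0237]), np.float64(0.029))
```

View pics/w5.png

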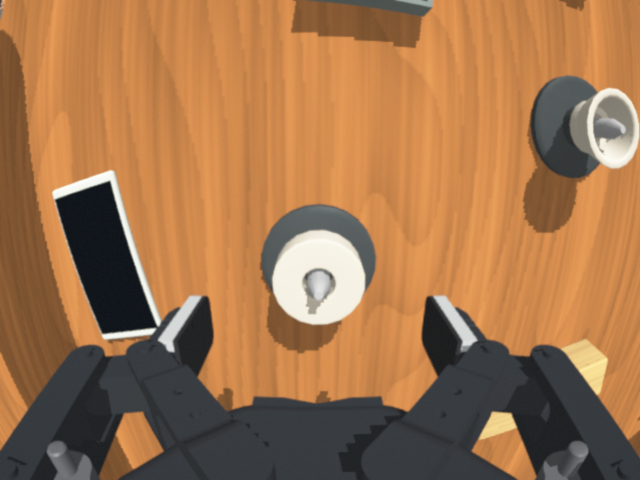

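The plain wheel sits at (318,277) on the post with the shaft visible in its bore, and the cup wheel is well away at (605,125).

Emit:
drive_tool(plan=[[-0.026,0.001,0,0,0,0,1],[0,0,0,0,0,0,1],[0,0,0,0,0,0,1],[0,0,0,0,0,0,1]])

```text
t: 17.45
tcp_pos: [0.4239, -0.2751, 0.1502]
tool_rot: [0.707, 0.708, 0.0, -0.001]
force: [-0.2, 0.2, 0.5]
finger_gap: 1.002
gripper_force: 0.0
```

Run:
```python
from m import *
w,s=wcloud(); st=manip.sense(); print(st['tcp_pos'])
for z in ((.047,.055),(.057,.073),(.008,.0125)): print(circ(w,(.424,-.2735),.055,*z))
```

```text
[ 0.4239173  -0.27512262  0.15018137]
(6259, array([ 0.4241, -0.2759,  0.0318]), np.float64(0.0517))
(441, array([ 0.4239, -0.2773,  0.008 ]), np.float64(0.063))
(3309, array([ 0.4242, -0.2759,  0.045 ]), np.float64(0.0104))
```

Emit:
drive_tool(plan=[[-0.0005,0,0,0,0,0,1],[0,0,0.04,0,0,0,1],[0,0,0.035,0,0,0,1],[0,0,0.02,0,0,0,1],[0,0,0.01,0,0,0,1],[0,0,0.003,0,0,0,1],[0,0,0,0,0,0,0.9],[0,0,0,0,0,0,0.8]])

```text
t: 18.3
tcp_pos: [0.4249, -0.2773, 0.0433]
tool_rot: [0.707, 0.708, -0.0, 0.001]
force: [0.3, 0.8, 0.7]
finger_gap: 0.899
gripper_force: 0.0
```

Emit:
drive_tool(plan=[[0,0,0,0,0,0,0.6],[0,0,0,0,0,0,0.5],[0,0,0,0,0,0,0.4],[0,0,0,0,0,0,0.2],[0,0,0,0,0,0,-1],[0,0,0,0,0,0,-1],[0,0,0,0,0,0,-1]], newtons=50)

```text
t: 19.0
tcp_pos: [0.4245, -0.277, 0.0437]
tool_rot: [0.707, 0.707, -0.0, 0.001]
force: [-0.6, -0.4, 8.4]
finger_gap: 0.714
gripper_force: 52.4
```

Emit:
drive_tool(plan=[[0,0,-0.005,0,0,0,-1],[0,0,-0.015,0,0,0,-1],[0,0,-0.03,0,0,0,-1],[0,0,-0.03,0,0,0,-1],[0,0,-0.03,0,0,0,-1],[0.017,0.008,0,0,0,0,-1],[0.03,0.015,0,0,0,0,-1],[0.035,0.017,0,0,0,0,-1],[0.035,0.017,0,0,0,0,-1],[0.035,0.017,0,0,0,0,-1]])

```text
t: 20.0
tcp_pos: [0.4984, -0.1233, 0.1525]
tool_rot: [0.707, 0.707, 0.0, -0.0]
force: [0.5, 0.1, -2.3]
finger_gap: 0.719
gripper_force: 54.9
```

Emit:
drive_tool(plan=[[0.035,0.017,0,0,0,0,-1],[0.035,0.017,0,0,0,0,-1],[0.035,0.017,0,0,0,0,-1],[0.035,0.017,0,0,0,0,-1],[0.035,0.017,0,0,0,0,-1],[0.03,0.015,0,0,0,0,-1],[0.015,0.007,0,0,0,0,-1],[0,0,0,0,0,0,-1],[0,0,0,0,0,0,-1],[0,0,0,0,0,0,-1]])

```text
t: 21.0
tcp_pos: [0.604, 0.0941, 0.1521]
tool_rot: [0.707, 0.707, -0.001, -0.0]
force: [0.1, -0.9, -1.9]
finger_gap: 0.712
gripper_force: 54.9
```

```bash
cat >> m.py <<'E'
def held():
    "top ring circle of the held part, its plane tilt; shaft below if seen"
    w,s=wcloud(); st=manip.sense(); c=st['tcp_pos']; print(c,st['finger_gap'],st['gripper_force'])
    I=s['image'].astype(int); m=layer(w,(c[0],c[1]),.036,c[2]-.001,c[2]+.03)&(np.abs(w[...,0]-c[0])<.02)
    P=w[m]; zt=np.median(P[:,2]); P=P[np.abs(P[:,2]-zt)<.002]
    print('top',zt,zt-c[2],'slope',np.linalg.lstsq(np.c_[P[:,:2]-c[:2],np.ones(len(P))],P[:,2],rcond=None)[0])
    # outer y extents over central strip gives centre in y; bore too
    Q=P[np.abs(P[:,0]-c[0])<.004]; print('y ext',Q[:,1].min(),Q[:,1].max(),'mid',(Q[:,1].min()+Q[:,1].max())/2)
    b=Q[:,1]; b=np.sort(b); d=np.diff(b); i=d.argmax(); print('bore',b[i],b[i+1],'mid',(b[i]+b[i+1])/2)
    return w,s
E
python3 - <<'E'
from m import *
held()
E
```

```text
[0.60421504 0.09396484 0.1521776 ] 0.7158767226746379 54.86379235982895
top 0.1598984924278883 0.007720893659339811 slope [-3.57605826e-03 -6.11794732e-05  1.59951052e-01]
y ext 0.06339894801234999 0.1267740781596834 mid 0.09508651308601669
bore 0.08562011375931015 0.10550867994511257 mid 0.09556439685221135
```

Emit:
drive_tool(plan=[[0.03,0.014,0,0,0,0,-1],[0.03,0.014,0,0,0,0,-1],[0.015,0.008,0,0,0,0,-1],[0,0,0,0,0,0,-1],[0,0,0,0,0,0,-1],[0,0,0,0,0,0,-1]])

```text
t: 21.65
tcp_pos: [0.6401, 0.1689, 0.1521]
tool_rot: [0.707, 0.707, -0.001, -0.0]
force: [-0.7, 0.6, -1.6]
finger_gap: 0.716
gripper_force: 54.9
```

Run:
```python
from m import *
w,s=held(); cv2.imwrite('pics/w6.png',s['image'][:,:,::-1])
print(circ(w,(.6403,.1702),.02,.07,.095))
m=layer(w,(.64,.1705),.068,.018,.026); print(cv2.minAreaRect((w[m][:,:2]*1000).astype(np.float32)))
```

```text
[0.64022923 0.16891811 0.15219178] 0.7171938843084646 54.86750174313784
top 0.15988284350494794 0.007691068394250156 slope [-3.61906140e-03  1.01258836e-04  1.59930738e-01]
y ext 0.1387931453488071 0.20133138156184538 mid 0.17006226345532624
bore 0.1599900696361732 0.180485251962479 mid 0.17023766079932612
None
((640.68505859375, 170.8624267578125), (89.69697570800781, 90.706787109375), 66.85308837890625)
```

View pics/w6.png

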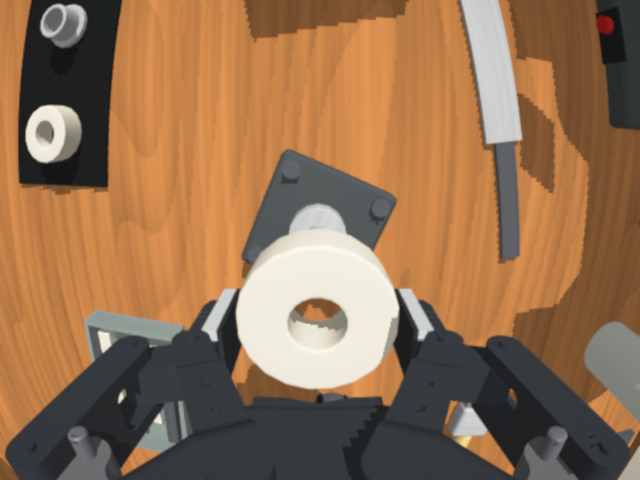

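The full-size wheel is held level at (318,310), centred over the arbor to within 1 mm. I lower it in stages.

Emit:
drive_tool(plan=[[0,0,0.02,0,0,0,-1],[0,0,0.02,0,0,0,-1],[0,0,0.01,0,0,0,-1],[0,0,0.008,0,0,0,-1],[0,0,0.008,0,0,0,-1],[0,0,0,0,0,0,-1],[0,0,0,0,0,0,-1]])

```text
t: 22.4
tcp_pos: [0.6412, 0.1704, 0.0866]
tool_rot: [0.707, 0.708, 0.0, 0.0]
force: [0.4, 0.3, -0.6]
finger_gap: 0.716
gripper_force: 54.9
```

Emit:
drive_tool(plan=[[0,0,0.008,0,0,0,-1],[0,0,0.008,0,0,0,-1],[0,0,0.006,0,0,0,-1],[0,0,0.004,0,0,0,-1],[0,0,0,0,0,0,-1],[0,0,0,0,0,0,-1]])

```text
t: 23.0
tcp_pos: [0.6409, 0.1705, 0.0601]
tool_rot: [0.707, 0.708, -0.0, -0.0]
force: [-0.7, -0.2, -1.0]
finger_gap: 0.714
gripper_force: 54.9
```

Emit:
drive_tool(plan=[[-0.001,0,0.002,0,0,0,-1],[0,0,0.0015,0,0,0,-1],[0,0,0.0015,0,0,0,-1],[0,0,0.001,0,0,0,-1],[0,0,0,0,0,0,-1],[0,0,0,0,0,0,-1]])

```text
t: 23.6
tcp_pos: [0.641, 0.1694, 0.0558]
tool_rot: [0.707, 0.708, 0.0, 0.0]
force: [-2.0, -0.9, 5.8]
finger_gap: 0.713
gripper_force: 55.6
```

Contact at the expected height. I release and rise.

Emit:
drive_tool(plan=[[0,0,0,0,0,0,0.5],[0,0,0,0,0,0,0.7],[0,0,0,0,0,0,0.9],[0,0,0,0,0,0,1],[0,0,-0.02,0,0,0,1],[0,0,-0.04,0,0,0,1],[0,0,-0.04,0,0,0,1],[0,0,0,0,0,0,1],[0,0,0,0,0,0,1]])

```text
t: 24.5
tcp_pos: [0.6414, 0.1695, 0.1555]
tool_rot: [0.707, 0.708, 0.001, 0.001]
force: [-0.9, 1.4, -1.0]
finger_gap: 1.0
gripper_force: 0.0
```

Run:
```python
from m import *
w,s=wcloud(); st=manip.sense(); print(st['tcp_pos'])
for z in ((.059,.067),(.078,.093)): print(circ(w,(.64,.1704),.045,*z))
```

```text
[0.64028833 0.1693861  0.15391446]
(6524, array([0.6416, 0.1705, 0.0318]), np.float64(0.0637))
(465, array([0.6403, 0.1701, 0.0077]), np.float64(0.0834))
```

Emit:
drive_tool(plan=[[0.017,-0.02,0,0,0,0,1],[0.03,-0.036,0,0,0,0,1],[0.03,-0.036,0,0,0,0,1],[0.03,-0.036,0,0,0,0,0.2],[0.03,-0.036,0,0,0,0,0.2],[0.03,-0.036,0,0,0,0,0.2],[0.0143,-0.0146,0,0,0,0,0.2],[0,0,0,0,0,0,0.2],[0,0,0,0,0,0,0.2],[0,0,0,0,0,0,0.2]])

```text
t: 25.55
tcp_pos: [0.4268, 0.3498, 0.1535]
tool_rot: [0.707, 0.707, -0.001, 0.0]
force: [0.2, 0.3, 0.3]
finger_gap: 0.603
gripper_force: 0.0
```

Run:
```python
from m import *
w,s=wcloud(); st=manip.sense(); print(st['tcp_pos'])
for z in ((.0075,.013),(.026,.034)): print(circ(w,(.4257,.3507),.025,*z))
print(circ(w,(.417,.2545),.03,.025,.034))
```

```text
[0.42699705 0.34966654 0.15370784]
(707, array([0.4257, 0.3505, 0.0203]), np.float64(0.0106))
(693, array([0.4259, 0.3507, 0.0153]), np.float64(0.0305))
(1922, array([0.4174, 0.2552, 0.0242]), np.float64(0.0295))
```

Emit:
drive_tool(plan=[[0.001,-0.001,0,0,0,0,0.2],[0,0,0.04,0,0,0,0.2],[0,0,0.04,0,0,0,0.2],[0,0,0.025,0,0,0,0.2],[0,0,0.012,0,0,0,0.2],[0,0,0.006,0,0,0,0.2],[0,0,0,0,0,0,0.2],[0,0,0,0,0,0,0.2]])

```text
t: 26.4
tcp_pos: [0.426, 0.3518, 0.0324]
tool_rot: [0.707, 0.707, 0.001, 0.0]
force: [0.1, -0.1, -0.1]
finger_gap: 0.602
gripper_force: 0.0
```

Emit:
drive_tool(plan=[[-0.001,0,0.004,0,0,0,0.2],[0,0,0.001,0,0,0,0.2],[0,0,0,0,0,0,-0.3],[0,0,0,0,0,0,-0.4],[0,0,0,0,0,0,-0.5],[0,0,0,0,0,0,-1],[0,0,0,0,0,0,-1],[0,0,0,0,0,0,-1],[0,0,0,0,0,0,-1]], newtons=30)

```text
t: 27.3
tcp_pos: [0.4252, 0.3506, 0.0269]
tool_rot: [0.707, 0.708, 0.0, 0.0]
force: [-1.3, -0.4, 5.7]
finger_gap: 0.341
gripper_force: 29.6
```

Emit:
drive_tool(plan=[[0,0,-0.01,0,0,0,-1],[0,0,-0.03,0,0,0,-1],[0,0,-0.04,0,0,0,-1],[0,0,-0.04,0,0,0,-1],[0,0,-0.02,0,0,0,-1],[0,0,0,0,0,0,-1]])

```text
t: 27.9
tcp_pos: [0.4269, 0.3516, 0.1698]
tool_rot: [0.707, 0.708, 0.004, 0.001]
force: [0.1, -0.0, -0.7]
finger_gap: 0.343
gripper_force: 29.9
```

Emit:
drive_tool(plan=[[-0.017,0.02,0,0,0,0,-1],[-0.03,0.036,0,0,0,0,-1],[-0.03,0.036,0,0,0,0,-1],[-0.03,0.036,0,0,0,0,-1],[-0.03,0.036,0,0,0,0,-1],[-0.03,0.036,0,0,0,0,-1],[-0.0133,0.0143,0,0,0,0,-1],[0,0,0,0,0,0,-1],[0,0,0,0,0,0,-1],[0,0,0,0,0,0,-1]])

```text
t: 28.9
tcp_pos: [0.6374, 0.1716, 0.1653]
tool_rot: [0.706, 0.708, -0.001, -0.001]
force: [0.0, -0.5, -1.7]
finger_gap: 0.339
gripper_force: 29.9
```

Run:
```python
from m import *
w,s=held(); c=manip.sense()['tcp_pos']
for z in ((.0,.006),(-.016,-.01)): print(circ(w,c,.03,c[2]+z[0],c[2]+z[1]))
```

```text
[0.63765387 0.17181094 0.16569108] 0.34141102074505925 29.9342611245811
top 0.17009561570935405 0.004404536453108093 slope [-0.00366426  0.00799269  0.1691835 ]
y ext 0.15647102820377043 0.1864367786157982 mid 0.1714539034097843
bore 0.16165091971837628 0.18166100196449048 mid 0.17165596084143336
(2764, array([0.638 , 0.178 , 0.0285]), np.float64(0.1688))
(821, array([0.6389, 0.1774, 0.0177]), np.float64(0.1522))
```

Emit:
drive_tool(plan=[[-0.002,0.0026,0,0,0,0,-1],[0,0,0.02,0,0,0,-1],[0,0,0.015,0,0,0,-1],[0,0,0.01,0,0,0,-1],[0,0,0.008,0,0,0,-1],[0,0,0.008,0,0,0,-1],[0,0,0.006,0,0,0,-1],[0,0,0,0,0,0,-1],[0,0,0,0,0,0,-1]])

```text
t: 29.85
tcp_pos: [0.6424, 0.1684, 0.0994]
tool_rot: [0.707, 0.707, 0.0, 0.0]
force: [-0.2, -0.2, 0.2]
finger_gap: 0.342
gripper_force: 29.9
```

Emit:
drive_tool(plan=[[0.0015,-0.002,0,0,0,0,-1],[0,0,0.004,0,0,0,-1],[0,0,0.004,0,0,0,-1],[0,0,0.002,0,0,0,-1],[0,0,0.002,0,0,0,-1],[0,0,0.001,0,0,0,-1],[0,0,0,0,0,0,-1],[0,0,0,0,0,0,-1]])

```text
t: 30.65
tcp_pos: [0.6403, 0.1699, 0.0863]
tool_rot: [0.707, 0.707, 0.0, 0.0]
force: [-0.6, 0.5, -1.2]
finger_gap: 0.341
gripper_force: 29.9
```

Emit:
drive_tool(plan=[[0,0,0.001,0,0,0,-1],[0,0,0.0005,0,0,0,-1],[0,0,0,0,0,0,-1],[0,0,0,0,0,0,-0.2],[0,0,0,0,0,0,0],[0,0,0,0,0,0,0.2],[0,0,-0.02,0,0,0,0.2],[0,0,-0.04,0,0,0,0.6],[0,0,-0.02,0,0,0,1],[0,0,0,0,0,0,1]])

```text
t: 31.65
tcp_pos: [0.6427, 0.1702, 0.1685]
tool_rot: [0.707, 0.708, 0.003, 0.003]
force: [0.8, -0.1, 0.2]
finger_gap: 1.0
gripper_force: 0.0
```

Emit:
drive_tool(plan=[[0.005,-0.02,0,0,0,0,1],[0.014,-0.037,0,0,0,0,1],[0.014,-0.037,0,0,0,0,1],[0.014,-0.037,0,0,0,0,1],[0.014,-0.037,0,0,0,0,1],[0.014,-0.037,0,0,0,0,1],[0.01,-0.018,0,0,0,0,1],[0,0,0,0,0,0,1],[0,0,0,0,0,0,1],[0,0,0,0,0,0,1]])

```text
t: 32.65
tcp_pos: [0.4185, 0.2545, 0.1645]
tool_rot: [0.707, 0.707, 0.0, 0.0]
force: [1.0, 0.8, 0.3]
finger_gap: 1.002
gripper_force: 0.0
```

Run:
```python
from m import *
w,s=wcloud('w7.png'); st=manip.sense(); print(st['tcp_pos'])
print(circ(w,(.417,.2552),.03,.025,.034))
s=snap('scene'); w=cloud(s)
for z in ((.058,.067),(.067,.073),(.084,.093)): print(circ(w,(.64,.1705),.05,*z))
```

```text
[0.41859648 0.25440741 0.16457536]
(2486, array([0.4171, 0.2549, 0.0242]), np.float64(0.0296))
(329, array([0.641 , 0.1709, 0.0324]), np.float64(0.0629))
(94, array([0.6454, 0.1672, 0.0299]), np.float64(0.0693))
(104, array([0.6405, 0.1704, 0.016 ]), np.float64(0.088))
```

View pics/w7.png

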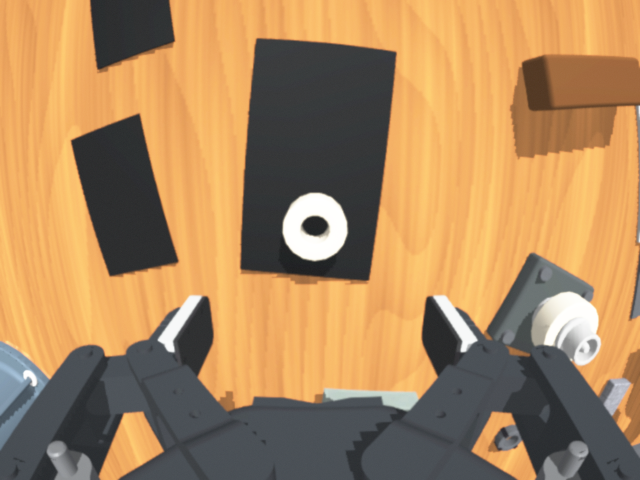

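The flange and full-size wheel are on the arbor at (565,325). The worn wheel is on the mat at (315,227), and I pick it up next.

Emit:
drive_tool(plan=[[0.0005,-0.0015,0,0,0,0,1],[0,0,0.04,0,0,0,1],[0,0,0.04,0,0,0,1],[0,0,0.03,0,0,0,1],[0,0,0.02,0,0,0,0.8],[0,0,0.007,0,0,0,0.5],[0,0,0.003,0,0,0,0.4],[0,0,0,0,0,0,0.4],[0,0,0,0,0,0,0.4]])

```text
t: 33.65
tcp_pos: [0.4163, 0.2554, 0.0258]
tool_rot: [0.707, 0.707, 0.001, 0.0]
force: [-0.4, -0.3, 0.1]
finger_gap: 0.698
gripper_force: 0.0
```

Emit:
drive_tool(plan=[[0,0.001,0.003,0,0,0,0.3],[0,0,0.001,0,0,0,0.2],[0,0,0,0,0,0,0.1],[0,0,0,0,0,0,0],[0,0,0,0,0,0,-1],[0,0,0,0,0,0,-1],[0,0,0,0,0,0,-1],[0,0,0,0,0,0,-1]], newtons=40)

```text
t: 34.45
tcp_pos: [0.4168, 0.2553, 0.0213]
tool_rot: [0.707, 0.708, 0.0, 0.0]
force: [-0.4, 0.3, 6.4]
finger_gap: 0.538
gripper_force: 41.5
```

Emit:
drive_tool(plan=[[0,0,-0.005,0,0,0,-1],[0,0,-0.02,0,0,0,-1],[0,0,-0.035,0,0,0,-1],[0,0,-0.035,0,0,0,-1],[0,0,-0.03,0,0,0,-1],[0,0,0,0,0,0,-1],[-0.017,0,0,0,0,0,-1],[-0.03,0,0,0,0,0,-1],[-0.04,0,0,0,0,0,-1],[-0.04,0,0,0,0,0,-1]])

```text
t: 35.45
tcp_pos: [0.4158, 0.1273, 0.1449]
tool_rot: [0.706, 0.708, -0.001, -0.001]
force: [0.9, -0.8, -0.8]
finger_gap: 0.535
gripper_force: 41.3
```

Emit:
drive_tool(plan=[[-0.04,0,0,0,0,0,-1],[-0.04,0,0,0,0,0,-1],[-0.04,0,0,0,0,0,-1],[-0.04,0,0,0,0,0,-1],[-0.04,0,0,0,0,0,-1],[-0.04,0,0,0,0,0,-1],[-0.04,0.007,0,0,0,0,-1],[-0.02,0,0,0,0,0,-1],[0,0,0,0,0,0,-1],[0,0,0,0,0,0,-1]])

```text
t: 36.45
tcp_pos: [0.423, -0.1712, 0.1449]
tool_rot: [0.707, 0.707, -0.0, -0.002]
force: [0.5, 0.9, -0.6]
finger_gap: 0.538
gripper_force: 41.3
```

Run:
```python
from m import *
w,s=held()
for z in ((.057,.073),(.008,.0125)): print(circ(w,(.424,-.2755),.052 if z[0]<.03 else .015,*z))
```

```text
[ 0.4228186  -0.17048565  0.14500793] 0.5329653966212642 41.3063100585714
top 0.1531330876174593 0.008125160978710855 slope [-0.00287466  0.00069678  0.1532241 ]
y ext -0.1955625124946931 -0.14764600228255864 mid -0.1716042573886259
bore -0.18126356067858607 -0.1615095837070612 mid -0.17138657219282363
(320, array([ 0.4243, -0.2761,  0.0079]), np.float64(0.0627))
(1499, array([ 0.4241, -0.276 ,  0.045 ]), np.float64(0.0104))
```

Emit:
drive_tool(plan=[[-0.025,0,0,0,0,0,-1],[-0.04,0.001,0,0,0,0,-1],[-0.025,0,0,0,0,0,-1],[-0.0145,0,0,0,0,0,-1],[0,0,0,0,0,0,-1],[0,0,0,0,0,0,-1],[0,0,0.03,0,0,0,-1],[0,0,0.015,0,0,0,-1],[0,0,0,0,0,0,-1],[0,0,0,0,0,0,-1]])

```text
t: 37.5
tcp_pos: [0.4249, -0.2747, 0.1008]
tool_rot: [0.706, 0.708, 0.0, -0.001]
force: [0.2, -0.1, -0.8]
finger_gap: 0.539
gripper_force: 41.3
```

Run:
```python
from m import *
held()
```

```text
[ 0.42534151 -0.27539314  0.101332  ] 0.5370719128506525 41.26358961453661
top 0.10906311418353695 0.00773111597737762 slope [-1.41859936e-03 -1.04310180e-04  1.09140612e-01]
y ext -0.2985959074038286 -0.2510392983028108 mid -0.2748176028533197
bore -0.2852051466974291 -0.26464784644741607 mid -0.2749264965724226
```

Emit:
drive_tool(plan=[[-0.0005,-0.0008,0.015,0,0,0,-1],[0,0,0.01,0,0,0,-1],[0,0,0.008,0,0,0,-1],[0,0,0.008,0,0,0,-1],[0,0,0.006,0,0,0,-1],[0,0,0.004,0,0,0,-1],[0,0,0,0,0,0,-1],[0,0,0,0,0,0,-1]])

```text
t: 38.35
tcp_pos: [0.4244, -0.2769, 0.0498]
tool_rot: [0.707, 0.707, 0.0, 0.0]
force: [0.5, 0.5, -1.1]
finger_gap: 0.54
gripper_force: 41.3
```

Emit:
drive_tool(plan=[[0.001,0,0.003,0,0,0,-1],[0,0,0.002,0,0,0,-1],[0,0,0.0015,0,0,0,-1],[0,0,0.001,0,0,0,-1],[0,0,0,0,0,0,-1],[0,0,0,0,0,0,-1]])

```text
t: 38.95
tcp_pos: [0.4243, -0.2757, 0.0433]
tool_rot: [0.707, 0.708, -0.0, 0.0]
force: [-0.7, 1.9, 8.6]
finger_gap: 0.538
gripper_force: 42.3
```

Emit:
drive_tool(plan=[[0,0,0,0,0,0,0.2],[0,0,0,0,0,0,0.35],[0,0,0,0,0,0,0.5],[0,0,0,0,0,0,0.8],[0,0,-0.02,0,0,0,1],[0,0,-0.04,0,0,0,1],[0,0,-0.04,0,0,0,1],[0,0,-0.04,0,0,0,1],[0.03,0,0,0,0,0,1],[0,0,0,0,0,0,1]])

```text
t: 39.95
tcp_pos: [0.4235, -0.243, 0.1833]
tool_rot: [0.706, 0.708, 0.0, -0.001]
force: [-0.3, 0.6, -0.1]
finger_gap: 1.004
gripper_force: 0.0
```

Emit:
drive_tool(plan=[[-0.03,0,0,0,0,0,1],[0,0,0,0,0,0,1],[0,0,0,0,0,0,1],[0,0,0,0,0,0,1]])

```text
t: 40.35
tcp_pos: [0.4237, -0.2752, 0.1816]
tool_rot: [0.707, 0.707, 0.0, -0.001]
force: [0.4, -0.4, 0.1]
finger_gap: 0.996
gripper_force: 0.0
```

Run:
```python
from m import *
w,s=wcloud(); print(manip.sense()['tcp_pos'])
for z in ((.047,.055),(.057,.073),(.008,.0125)): print(circ(w,(.4242,-.276),.052,*z))
s=snap('top','top2.png'); w=cloud(s)
for z in ((.058,.066),(.067,.073),(.084,.093)): print(circ(w,(.64,.1705),.05 if z[0]<.066 else .025,*z))
I=s['image'][:,:,::-1]; cv2.imwrite('pics/end.png',np.hstack([cv2.resize(I[v-40:v+40,u-40:u+40],(380,380),interpolation=2) for u,v in((266,190),(433,273))]))
```

```text
[ 0.42379974 -0.27507778  0.18169087]
(2662, array([ 0.4248, -0.276 ,  0.0243]), np.float64(0.0517))
(347, array([ 0.4244, -0.2763,  0.008 ]), np.float64(0.0632))
(4909, array([ 0.4241, -0.2763,  0.0451]), np.float64(0.0106))
(233, array([0.6403, 0.1716, 0.0324]), np.float64(0.0626))
(51, array([0.6363, 0.1716, 0.024 ]), np.float64(0.0696))
(60, array([0.6399, 0.1708, 0.0153]), np.float64(0.0874))
```

View pics/end.png

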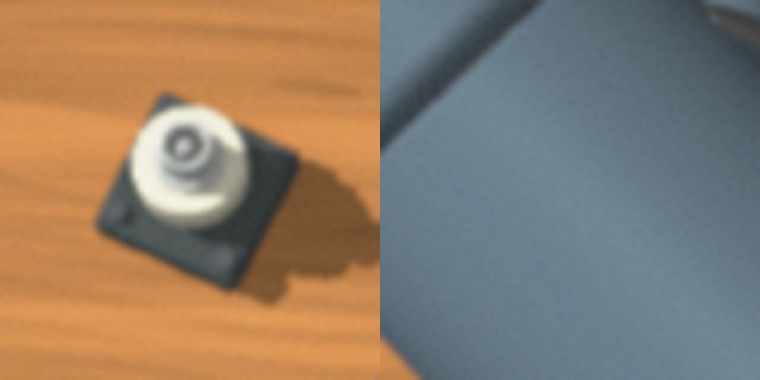

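The left crop shows the full-size wheel with the flange boss up on the arbor at (190,160). The arm hides the post in the right crop, but wrist depth puts the worn wheel on it, centred to within 1 mm and with its top at about 51 mm. Everything is seated and the gripper is clear, so I hand in.

```bash
python3 -c "
from station import manip
print(manip.sign_off())"
```

```text
the job is handed in; nothing more can be done
None
```

The wheels are swapped and the job is handed in after about 40 s of the 141 s: the full-size wheel and the boss-up flange are on the arbor, and the worn wheel is on the storage post, each measured within about 2 mm of its shaft and fully down; the sign-off gave no verdict.

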